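# Wring a valve plate onto an inclined lap

## Task

Gently lay the ground steel valve plate, flat face down, on the sloping iron lap so that it rests against the brass ledge and about a third of its length sticks out past one end of the lap (either end), and let go of it. Then, keeping the faces in contact, slide the plate along the ledge until it covers the lap fully, flush at both ends, and leave it there resting against the ledge. Leave the grey valve cover and the nickel spring cup where they stand.

Things in the scene. Friction and masses are not known exactly. Their poses are not given: they have to be found in the camera images.
- plate_mid (a point): Ground steel valve plate, loose, 0.55 to 0.85 kg: slab 70 (x) x 110 (y) x 16 mm thick, flat working face underneath; centred on top a gripping lug 40 (x) x 22 (y) mm, 30 mm high (46 mm overall). The point is the centre of the whole, 23 mm above the working face; z points from that face to the lug. A half turn about z makes no difference. Starts face down on the cork mat.
- lap: Pitted iron lap, fixed on a green fixture. Origin: centre of its flat upper face, 75 mm above the bench. Face 70 (x, up the slope) x 110 (y, level) mm, 22 mm thick; z is square to the face. It slopes by 0.30 rad, low on the -x side (towards the robot). The end faces (y = +-55 mm) are upright, without any stop. The plate does not slide down the slope by itself.
- ledge_mid (a point): Brass ledge along the low edge of the lap, as long as the lap (110 mm), 10 mm thick, rising 10 mm above the lap's face; fixed. The point is the middle of its inner upper edge; axes as the lap's. A plate resting against it has its centre at x = 0 of the lap.
- fixture: Green foot under the lap, 130 x 130 x 12 mm, fixed to the bench, origin at the centre of its underside, 75 mm below the lap's origin. Beyond the ends of lap and ledge only this foot lies below, so fingers may reach down there to 20 mm above the bench.
- mat: Cork mat, 150 (x) x 170 (y) x 3 mm, fixed on the bench; origin at the centre of its underside.
- cover: Bystander: grey cast valve cover, 100 x 166 x 48 mm, origin at the centre of its underside.
- cup: Bystander: nickel-plated valve spring cup, 72 mm across, 50 mm high, origin at the centre of its underside.
Mind the look-alikes: they are no part of the job. What is shaped like the part that bears plate_mid but green is not meant. Of the things that look like the fixture, take the one that is farthest to the robot's left at the start.

How it is judged:
By the outcome, as a careful person would: the job done as asked, in the order asked, and still so for the second after the job is handed in, with the robot touching nothing.
It also fails if it takes over 54 s, if anything falls off the work surface, if the arm or the gripper's body presses on something with over 40 N, if the wrist force passes 120 N, or if a joint passes its speed limit or range.

## Robot

A 7-joint arm with a two-finger parallel gripper is mounted at the origin on the work surface. World frame = base frame: x ahead of the robot, y to its left, z up, the work surface at z = 0. Lengths are in mm, angles in rad, forces in N, time in s.
With the tool pointing down it reaches from about 400 to 875 mm from the base axis. Payload 4.4 kg.
Tool frame: the origin (TCP) lies at the very end of the fingers, on their centre line; the grasp point (between the pads) lies 19 mm behind it; z points along the fingers, y is the direction in which the jaws open and shut (so a half turn about z gives the same grasp; the last joint's range is limited). The gripper opens to 85 mm and grips with 20 to 120 N. Pads are 22 mm wide; open, the fingers measure 114 mm over their backs; the gripper's body (76 mm by 85 mm) begins 54 mm behind the grasp point. The pads swing forward as they close: fully open they stand 13 mm farther back than shut.
Start: joints at [-1.409, 0.628, 0.038, 1.517, -0.027, 0.996, -0.02], TCP at [146.767, 633.228, 231.313] pointing down, gripper open.
Joint ranges: [-3.06, 3.06], [-0.37, 2.12], [-1.25, 1.32], [0.18, 2.47], [-1.1, 4.24], [0.23, 1.98], [-2.94, 2.94]. Speed limits (rad/s): [2.57, 2.57, 3.14, 3.14, 3.14, 3.14, 3.14].

## Interface

Orientations are given as [roll, pitch, yaw] about the fixed x, y, z axes, in that order (R = Rz(yaw) Ry(pitch) Rx(roll)).
In Python, from cell import ctrl gives the robot as it stands. The module is installed in compiled form; this text tells all that it offers.
- The arm moves only by the shell command python3 -m jog 'ROWS'. ROWS is text: rows parted by semicolons, each of 7 numbers parted by spaces: the shift along the tool's x, y, z in mm, then the turn, a rotation vector about the tool's x, y, z in degrees, then the opening, from -1 (shut) to 1 (fully open). In form: x y z wx wy wz claw; .... A call has 1 to 8 rows; each row is the pose to reach, as a shift and turn from the pose commanded when the call began, along the tool's axes at that moment; what a row does not reach only later rows make up. A row lasts 1/8 s, in which the tool goes at most 62.5 mm and 10.7 degrees, less where a joint would pass 70% of its speed; a pose out of reach is approached as far as the arm can. A call with a gripper value outside its range is refused whole. The fingers move at their own pace and stop on an object; the grip force is fixed at half the most. Time passes only in rows, so rows that repeat a pose let the fingers close. It gives the time, the measured TCP pose, the force and the opening at its end, in the units of the state.
- ctrl.read_state(): the state, without advancing time (a new reading comes with each control period).
- ctrl.get_image(name): name is "scene" or "top" or "wrist"; returns a dict with "image" (384x512x3 uint8, red, green, blue), "z_map" (384x512 float32, mm along the optical axis (not along the pixel's ray), 0 where there is no reading), "vertical_fov" (degrees; the focal length in pixels is half the picture's height over the tangent of half this angle, whatever the lens; pixels are square), "cx", "cy" (the principal point, pixels), "extrinsics" (4x4, takes a point from world to camera coordinates); the wrist camera has in their place "hand_eye" (4x4, takes a point from camera to tool coordinates, whose origin is the TCP and whose axes are the flange's). Camera axes: x right, y down, z forward; pixel columns grow to the right and rows downward; lengths in mm; the calibration is good to about 2 mm. The wrist camera is an equidistant fisheye: a pixel r from the principal point sees the ray r / f radians off the axis. A picture is of the moment at which its call begins: read the wrist's pose just before it.
- ctrl.finish_job(): hands the job in, once; it reports no verdict.
The state is a dict: "clock": time; "qpos": joint angles; "qd": joint speeds; "tau": joint torques, N m; "eef_pos": TCP position; "tool_rot": TCP orientation; "force": force on the tool from outside, world axes, zero at the start; "torque": the same for the moment, N m; "width": finger opening in mm.
Only numpy, scipy, OpenCV 4.12 (cv2) and the standard library are available. Lean on these libraries where they do the work, as an engineer would, in place of code of your own. Each camera call takes 0.05 s, during which the arm holds its last target.

## Working session

There is one attempt and no reset: what is moved stays moved. The work goes in short steps, Python scripts to look and compute and a shell command to move; the robot and the scene stay as the last step left them, time stands still between calls to the robot, and variables do not carry over. Pictures are saved under pics/ and viewed, and the job is handed in when it is done.

```bash
mkdir -p pics
cat > h.py <<'E'
import numpy as np, cv2
from cell import ctrl
from scipy.spatial.transform import Rotation as Rn
def grab(n,fn=None):
    s=ctrl.read_state(); d=ctrl.get_image(n)
    if fn: cv2.imwrite('pics/'+fn,d['image'][:,:,::-1])
    return s,d
def toworld(d):
    z=d['z_map'].astype(float);f=192/np.tan(np.radians(d['vertical_fov'])/2)
    v,u=np.mgrid[0:384,0:512]
    P=np.stack([(u-d['cx'])/f*z,(v-d['cy'])/f*z,z],-1)
    E=np.array(d['extrinsics']);W=(P-E[:3,3])@E[:3,:3]
    W[z==0]=np.nan
    return W
E
python3 - <<'E'
from h import *
s,d=grab('top','top1.png');W=toworld(d);np.save('top1.npy',W)
print(s);print(d['vertical_fov'],d['cx'],d['cy'],d['extrinsics'])
s,d=grab('scene','scene1.png');W=toworld(d);np.save('scene1.npy',W)
print(d['extrinsics'])
s,d=grab('wrist','wrist1.png');print(d['hand_eye'],d['vertical_fov'])
E
```

```text
{'clock': 0.0, 'qpos': array([-1.40880166,  0.62930291,  0.03845297,  1.51834306, -0.02699278,
        0.99630002, -0.02000776]), 'qd': array([-0.00102527,  0.00017872,  0.00073989, -0.00127429,  0.00056937,
        0.0017218 , -0.00115324]), 'tau': array([-2.35495845e-04, -5.63413489e+01,  1.22679580e+00, -1.93438286e+01,
        1.11790595e-02,  1.04633532e-02, -1.12299682e-05]), 'eef_pos': array([146.63143107, 632.62159985, 230.42527106]), 'tool_rot': array([-3.13975792e+00,  3.40161843e-05,  2.91378583e+00]), 'force': array([-0.20616873,  0.27215876,  0.70605515]), 'torque': array([ 0.00382245,  0.04488742, -0.00271011]), 'width': 85.56437499264703}
53.59390875354093 254.8099749872325 191.7108289612644 [[ 1.70737791e-02 -9.99832935e-01  6.52593794e-03 -8.89245130e+01]
 [-9.81054583e-01 -1.80121221e-02 -1.92892378e-01  4.31874111e+02]
 [ 1.92977698e-01 -3.10889947e-03 -9.81198218e-01  1.16865499e+03]
 [ 0.00000000e+00  0.00000000e+00  0.00000000e+00  1.00000000e+00]]
[[-7.11660895e-01  7.02499840e-01 -5.72228273e-03  3.56444264e+02]
 [ 4.57943479e-01  4.57707624e-01 -7.62096779e-01 -1.16157436e+02]
 [-5.32753733e-01 -5.44974958e-01 -6.47437838e-01  1.64901844e+03]
 [ 0.00000000e+00  0.00000000e+00  0.00000000e+00  1.00000000e+00]]
[[-5.70639210e-05 -9.44624963e-01 -3.28151911e-01  8.48419885e+01]
 [ 9.99999998e-01 -5.70366103e-05 -9.70804951e-06  3.41473273e-01]
 [-9.54620673e-06 -3.28151911e-01  9.44624964e-01 -1.42807070e+02]
 [ 0.00000000e+00  0.00000000e+00  0.00000000e+00  1.00000000e+00]] 65.70646984690485
```

View pics/top1.png

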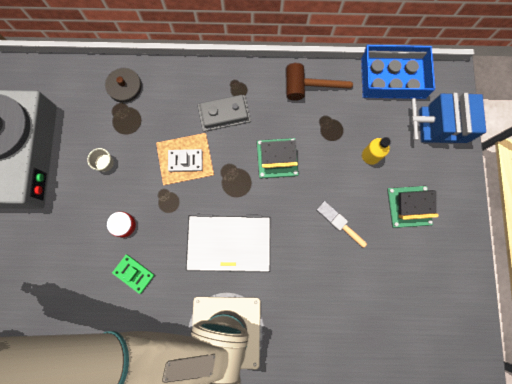

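View pics/scene1.png

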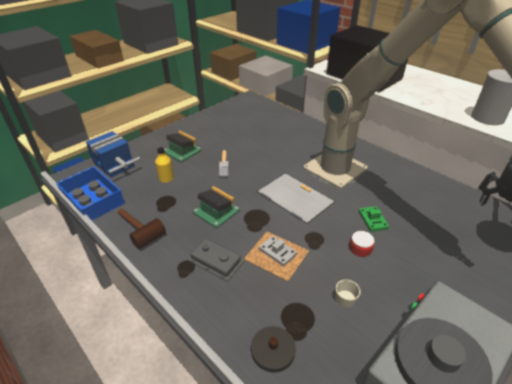

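View pics/wrist1.png

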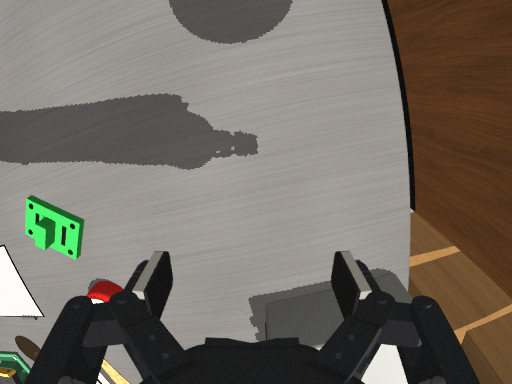

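The top view shows the plate on the cork mat near (185,160). The left-most green fixture with the lap is near (278,158), with its yellow ledge at about y=168. The decoy fixture is at (412,205). The cover is at (224,112) and the cup at (100,160). Next I'll measure them.

Run:
```python
from h import *
W=np.load('top1.npy');im=cv2.imread('pics/top1.png');hsv=cv2.cvtColor(im,cv2.COLOR_BGR2HSV)
big=[]
for (a,b,c,d_) in [(150,210,125,195),(250,305,130,185)]:
    big.append(cv2.resize(im[c:d_,a:b],None,fx=6,fy=6,interpolation=cv2.INTER_NEAREST)[:360,:360])
cv2.imwrite('pics/crop1.png',np.hstack([cv2.resize(x,(360,360)) for x in big]))
X,Y,Z=W[...,0],W[...,1],W[...,2]
for v,u in [(192,230),(245,300),(100,60)]: print('bench',W[v,u].round(1))
def roi(a,b,c,d):
    m=np.zeros(Z.shape,bool);m[c:d,a:b]=1;return m
def rect(m,t):
    p=np.c_[X[m],Y[m]].astype(np.float32);print(t,m.sum(),cv2.minAreaRect(p),'z',np.median(Z[m]).round(1))
# mat: orange
h,s,v=[hsv[...,i].astype(int) for i in range(3)]
r=roi(150,220,125,190)
rect(r&(h<22)&(h>8)&(s>90)&(Z<12),'mat')
rect(r&(Z>13)&(Z<28),'slab'); rect(r&(Z>40),'lug')
r=roi(250,305,130,185)
rect(r&(h>60)&(h<90)&(s>100)&(Z<25),'foot')
rect(r&(Z>50),'lap'); m=r&(Z>50)&(h>20)&(h<35)&(s>120)&(v>120); rect(m,'ledge')
m=r&(Z>55)&(v<60)&(s<200);
A=np.c_[X[m],Y[m],np.ones(m.sum())];c=np.linalg.lstsq(A,Z[m],rcond=None)[0];print('lapplane',c)
rect(m,'dark')
rect(roi(190,260,85,140)&(Z>30),'cover');rect(roi(80,120,140,185)&(Z>30),'cup')
```

```text
bench [438.1  -0.    6. ]
bench [ 269.6 -229.     4.6]
bench [7.516e+02 5.960e+02 6.000e-01]
mat 1412 ((550.4262084960938, 156.4152069091797), (152.94166564941406, 171.10623168945312), 13.066866874694824) z 3.6
slab 618 ((589.636962890625, 137.12786865234375), (125.31090545654297, 200.7403106689453), 72.19588470458984) z 19.6
lug 91 ((542.6319580078125, 151.8459014892578), (42.00893020629883, 20.385120391845703), 4.198228359222412) z 49.8
foot 331 ((555.8225708007812, -151.91314697265625), (126.39625549316406, 123.20478057861328), 4.8514227867126465) z 12.3
lap 891 ((552.1060180664062, -153.26461791992188), (80.70758056640625, 110.57925415039062), 4.669039726257324) z 74.6
ledge 89 ((516.8365478515625, -155.70101928710938), (9.454322814941406, 107.52510070800781), 5.647850513458252) z 73.4
lapplane [0. 0. 0.]
dark 0 ((0.0, 0.0), (0.0, 0.0), 0.0) z nan
cover 1013 ((713.5250244140625, 30.101181030273438), (85.80522918701172, 148.5479736328125), 12.059952735900879) z 35.0
cup 185 ((530.943603515625, 423.6567687988281), (71.79547119140625, 69.29119110107422), 47.279727935791016) z 45.6
  return _methods._mean(a, axis=axis, dtype=dtype,
  ret = ret.dtype.type(ret / rcount)
```

Run:
```python
from h import *
W=np.load('scene1.npy');im=cv2.imread('pics/scene1.png');hsv=cv2.cvtColor(im,cv2.COLOR_BGR2HSV)
X,Y,Z=W[...,0],W[...,1],W[...,2]
for v,u in [(230,160),(150,260)]: print('bench',W[v,u].round(1))
def roi(a,b,c,d):
    m=np.zeros(Z.shape,bool);m[c:d,a:b]=1;return m
def rect(m,t):
    p=np.c_[X[m],Y[m]].astype(np.float32);print(t,m.sum(),cv2.minAreaRect(p),'z',np.median(Z[m]).round(1))
h,s,v=[hsv[...,i].astype(int) for i in range(3)]
r=roi(240,312,225,285)
rect(r&(h<22)&(h>8)&(s>90)&(Z<12),'mat')
rect(r&(Z>15)&(Z<28),'slab'); rect(r&(Z>40),'lug')
r=roi(190,245,180,230)
rect(r&(h>60)&(h<90)&(s>100)&(Z<25),'foot')
m=r&(Z>50)&(h>10)&(h<35)&(s>120)&(v>120); rect(m,'ledge')
m=r&(Z>55)&(v<60)&(s<200);
rect(m,'dark')
A=np.c_[X[m],Y[m],np.ones(m.sum())];c=np.linalg.lstsq(A,Z[m],rcond=None)[0];print('lapplane',c)
```

```text
bench [ 782.5 -181.7   42.9]
bench [ 133.5 -330.6    1.1]
mat 1101 ((549.5064086914062, 157.61004638671875), (155.3940887451172, 171.73672485351562), 12.505807876586914) z 4.2
slab 445 ((579.2735595703125, 149.59779357910156), (150.9663543701172, 118.47967529296875), 0.8669020533561707) z 20.1
lug 81 ((540.943359375, 153.569091796875), (40.46220016479492, 24.583675384521484), 3.7188687324523926) z 49.9
foot 108 ((584.4691772460938, -127.34076690673828), (69.69200134277344, 134.51084899902344), 40.043888092041016) z 13.5
ledge 94 ((516.0020141601562, -153.69259643554688), (17.647890090942383, 111.40628051757812), 4.329139709472656) z 71.5
dark 150 ((581.4437866210938, -132.79653930664062), (51.95594787597656, 118.72637176513672), 35.36723327636719) z 73.9
lapplane [ 2.29893807e-01 -1.16922526e-02 -6.08484193e+01]
```

View pics/crop1.png

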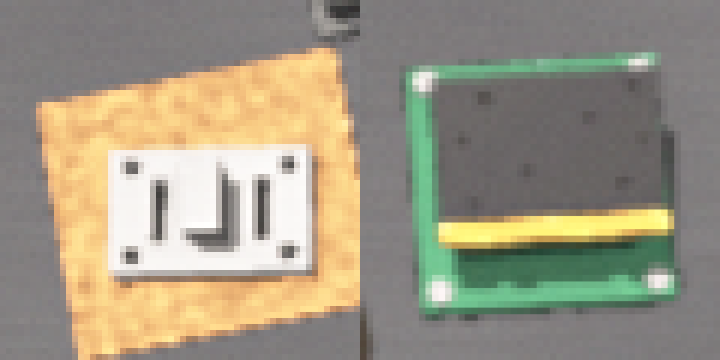

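```bash
cat >> h.py <<'E'
def plan(p,R=None):
    s=ctrl.read_state();R0=Rn.from_euler('xyz',s['tool_rot'])
    if R is None:R=R0
    d=R0.inv().apply(np.array(p)-s['eef_pos']);r=(R0.inv()*R).as_rotvec(degrees=True)
    print('t',s['clock'],'shift',d.round(1),'rot',r.round(2),'len',np.linalg.norm(d).round(1));return d,r
def down(yawdeg,tilt=0.):
    # tool z against the surface normal; surface x axis at yawdeg, sloping up by tilt; tool x = -surface x
    z=Rn.from_euler('z',yawdeg,degrees=True)*Rn.from_euler('y',-tilt)
    return z*Rn.from_matrix(np.diag([-1,1,-1.]))
def wristworld(s,d):
    f=192/np.tan(np.radians(d['vertical_fov'])/2);v,u=np.mgrid[0:384,0:512]
    a=(u-d['cx'])/f;b=(v-d['cy'])/f;r=np.hypot(a,b)+1e-9
    z=d['z_map'].astype(float);z=np.where(z==0,np.nan,z);k=np.tan(np.minimum(r,1.5))/r
    P=np.stack([a*k*z,b*k*z,z],-1);H=np.array(d['hand_eye']);T=P@H[:3,:3].T+H[:3,3]
    return T@Rn.from_euler('xyz',s['tool_rot']).as_matrix().T+s['eef_pos']
E
python3 -c "
from h import *
plan([542,152,190],down(4))"
```

```text
t 0.15 shift [-493.7 -379.    41.1] rot [-8.000e-02 -1.000e-02 -1.705e+01] len 623.8
```

```bash
python3 -m jog '-494 -379 41 0 0 -17 1;-494 -379 41 0 0 -17 1;-494 -379 41 0 0 -17 1;-494 -379 41 0 0 -17 1;-494 -379 41 0 0 -17 1;-494 -379 41 0 0 -17 1;-494 -379 41 0 0 -17 1;-494 -379 41 0 0 -17 1'; python3 -c "
from h import *
plan([542,152,190],down(4))"
```

```text
clock: 1.15
eef_pos: [464.9, 246.4, 198.3]
tool_rot: [3.141, 0.0, -3.072]
force: [0.5, 1.0, -0.6]
width: 85.5
t 1.15 shift [-70.4 -99.5   8.3] rot [ 0.01  0.01 -0.04] len 122.2
```

```bash
python3 -m jog '-70 -99 8 0 0 0 1;-70 -99 8 0 0 0 1;-70 -99 8 0 0 0 1;-70 -99 8 0 0 0 1'; python3 -c "
from h import *
plan([542,152,190],down(4))
s,d=grab('wrist','w2.png');np.save('w2.npy',wristworld(s,d))"
```

```text
clock: 1.65
eef_pos: [539.9, 154.4, 190.1]
tool_rot: [3.141, -0.001, -3.073]
force: [0.2, -0.1, -0.9]
width: 85.5
t 1.65 shift [-2.  -2.6  0.1] rot [ 0.04 -0.07 -0.06] len 3.2
```

View pics/w2.png

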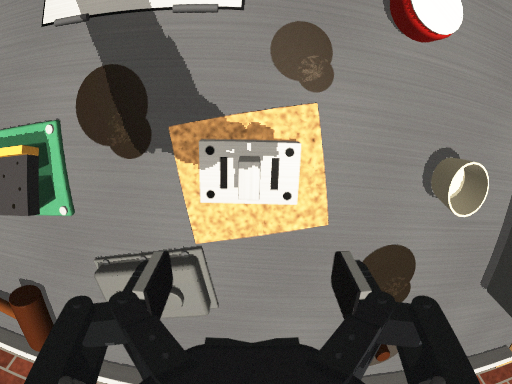

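The wrist view shows the plate at about (250,172), with its lug at about (249,176). The cover is at the lower left.

Run:
```python
from h import *
W=np.load('w2.npy');im=cv2.imread('pics/w2.png');hsv=cv2.cvtColor(im,cv2.COLOR_BGR2HSV)
X,Y,Z=W[...,0],W[...,1],W[...,2]
r=np.zeros(Z.shape,bool);r[130:215,190:310]=1
white=(hsv[...,1]<60)&r
def rect(m,t):
    p=np.c_[X[m],Y[m]].astype(np.float32);print(t,m.sum(),cv2.minAreaRect(p),'z',np.median(Z[m]).round(1), p.min(0),p.max(0))
rect(white&(Z>14)&(Z<26),'slab');rect(r&(Z>42),'lug')
print(W[340-150,180],W[230,220],W[90,230])
s=ctrl.read_state()
```

```text
slab 5252 ((539.7509765625, 152.1943359375), (71.43222045898438, 110.08757019042969), 2.540485143661499) z 19.3 [502.2155   96.08245] [577.54535 208.26807]
lug 876 ((539.5618896484375, 152.1604766845703), (39.85190963745117, 21.747085571289062), 3.199594497680664) z 49.2 [519.55133 140.32744] [560.06366 163.65923]
[5.71070058e+02 7.08379622e+01 3.50502618e-02] [619.22900316 121.19781513   2.36102101] [451.24088847 125.15105819   0.75611935]
```

```bash
python3 -c "
from h import *
plan([539.7,152.2,23.5],down(2.9))"
```

```text
t 1.7 shift [ -0.2  -3.4 166.7] rot [ 0.05 -0.06  1.14] len 166.8
```

```bash
python3 -m jog '0 -2 40 0 0 1.1 1;0 -2 90 0 0 1.1 1;0 -2 125 0 0 1.1 1;0 -2 125 0 0 1.1 1;0 -2 125 0 0 1.1 1'; python3 -c "
from h import *
plan([539.7,152.2,23.5],down(2.9))"
```

```text
clock: 2.33
eef_pos: [541.0, 153.5, 66.7]
tool_rot: [3.141, 0.002, -3.09]
force: [0.6, -0.7, 0.6]
width: 85.4
t 2.325 shift [ 1.4 -1.3 43.2] rot [0.05 0.09 0.05] len 43.2
```

```bash
python3 -m jog '1 -1.3 20 0 0 0 1;1 -1.3 36 0 0 0 1;1 -1.3 43 0 0 0 1;1 -1.3 43 0 0 0 1;1 -1.3 43 0 0 0 -1;1 -1.3 43 0 0 0 -1;1 -1.3 43 0 0 0 -1;1 -1.3 43 0 0 0 -1'; python3 -c "
from h import *
plan([539.7,152.2,23.5],down(2.9))
print(ctrl.read_state())"
```

```text
clock: 3.32
eef_pos: [539.9, 151.2, 23.0]
tool_rot: [3.141, 0.001, -3.092]
force: [-0.8, 1.3, 3.6]
width: 21.0
t 3.325 shift [ 0.1  1.  -0.5] rot [ 0.04  0.04 -0.04] len 1.1
{'clock': 3.325, 'qpos': array([-0.30687996,  0.80875249, -0.02482869,  1.91416395,  0.04302592,
        0.4183148 ,  1.25729768]), 'qd': array([ 0.00068933, -0.00135646,  0.00129467,  0.00156608,  0.00065901,
       -0.0019767 ,  0.00087857]), 'tau': array([ 5.84512409e-01, -5.31055069e+01,  1.09992385e+00, -9.04816031e+00,
        1.56739731e-01, -1.47619606e-01,  8.41258443e-03]), 'eef_pos': array([539.88494745, 151.22085247,  22.96781491]), 'tool_rot': array([ 3.14089100e+00,  6.94797156e-04, -3.09176319e+00]), 'force': array([-0.82490688,  1.29390438,  3.6162484 ]), 'torque': array([0.12640286, 0.21204525, 0.03847379]), 'width': 21.031753095396343}
```

```bash
python3 -m jog '0 0 -10 0 0 0 -1;0 0 -40 0 0 0 -1;0 0 -100 0 0 0 -1;0 -60 -150 0 0 0 -1;0 -120 -190 0 0 0 -1;0 -170 -190 0 0 0 -1;0 -170 -190 0 0 0 -1;0 -170 -190 0 0 0 -1'; python3 -c "
from h import *
s,d=grab('wrist','w3.png');print(s['eef_pos'],s['tool_rot'],s['force'],s['width']);np.save('w3.npy',wristworld(s,d))
s,d=grab('top','top3.png');np.save('top3.npy',toworld(d))
"
```

```text
clock: 4.32
eef_pos: [547.1, -20.1, 212.2]
tool_rot: [3.142, -0.002, -3.095]
force: [0.1, 0.9, -7.4]
width: 21.0
[547.1037614  -20.1334958  212.15591789] [ 3.14150389e+00 -1.58908509e-03 -3.09451660e+00] [ 0.1472451   0.94659006 -7.43166838] 21.019786752117064
```

View pics/w3.png

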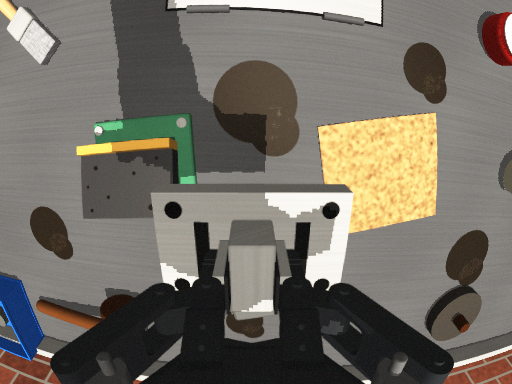

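View pics/top3.png

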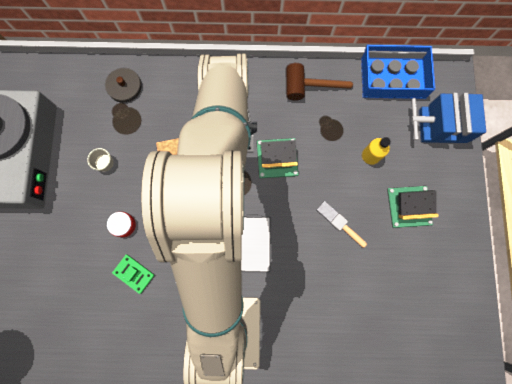

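Run:
```python
from h import *
W=np.load('w3.npy');im=cv2.imread('pics/w3.png');hsv=cv2.cvtColor(im,cv2.COLOR_BGR2HSV)
X,Y,Z=W[...,0],W[...,1],W[...,2]
h,s,v=[hsv[...,i].astype(int) for i in range(3)]
r=np.zeros(Z.shape,bool);r[100:230,65:205]=1
def rect(m,t):
    p=np.c_[X[m],Y[m]].astype(np.float32);print(t,m.sum(),cv2.minAreaRect(p),'z',np.median(Z[m]).round(1), p.min(0),p.max(0))
led=r&(h>12)&(h<32)&(s>120)&(Z>68)&(Z<85); rect(led,'ledge')
dark=r&(Z>55)&(Z<95)&(X>526)&(X<595)&(s<60)&(Y<-100);rect(dark,'dark')
m=dark&(X>535)&(X<580)&(np.hypot(X-558,Y+153)<45)
A=np.c_[X[m],Y[m],np.ones(m.sum())];c=np.linalg.lstsq(A,Z[m],rcond=None)[0];res=Z[m]-A@c
print('plane',c,res.std(),'slope',np.arctan(np.hypot(c[0],c[1])),'dir deg',np.degrees(np.arctan2(c[1],c[0])),'z at 558,-152.7',c@[558,-152.7,1])
rect(r&(h>60)&(h<90)&(s>100)&(Z<20),'foot')
# plate held: slab underside unseen; front edge corners
p=np.zeros(Z.shape,bool);p[180:280,150:356]=1
pm=p&(s<60)&(Z>200)&(Z<216)&(X<530);rect(pm,'slabtop')
A=np.c_[X[pm],Y[pm],np.ones(pm.sum())];print(np.linalg.lstsq(A,Z[pm],rcond=None)[0])
q=np.c_[X[pm],Y[pm],Z[pm]];print(ctrl.read_state()['eef_pos'])
for v0,u0 in [(196,160),(196,250),(196,345),(230,175),(230,330)]:print(u0,v0,W[v0,u0].round(1))
W=np.load('top1.npy');W=W[130:185,250:305];m=(W[...,2]>50)&(W[...,0]>530)&(W[...,0]<582)&(abs(W[...,1]+153)<45)
P=W[m];A=np.c_[P[:,0],P[:,1],np.ones(len(P))];c=np.linalg.lstsq(A,P[:,2],rcond=None)[0];print('top plane',c,c@[558,-152.7,1],(P[:,2]-A@c).std(),np.degrees(np.arctan2(c[1],c[0])))
```

```text
ledge 958 ((515.3958129882812, -157.23171997070312), (11.821105003356934, 110.92464447021484), 4.662844181060791) z 72.8 [ 506.05646 -212.5317 ] [ 524.9631  -101.64907]
dark 4949 ((557.0400390625, -154.53553771972656), (66.25170135498047, 110.76200103759766), 3.005288600921631) z 74.6 [ 526.0411  -211.33919] [ 592.9151   -100.050735]
plane [ 3.08505982e-01  2.64670426e-02 -9.20522125e+01] 0.7392887043857838 slope 0.3002764857121367 dir deg 4.903456861284303 z at 558,-152.7 76.05260803765118
foot 2671 ((533.093017578125, -154.91668701171875), (85.85133361816406, 129.07049560546875), 4.7106828689575195) z 12.1 [ 485.34473 -222.63591] [570.9865   -87.874825]
slabtop 6914 ((520.3255615234375, -20.924480438232422), (20.573795318603516, 110.55036163330078), 0.6811166405677795) z 208.4 [509.4217   -76.166084] [529.99963  34.45364]
[1.58287755e-01 3.97760011e-03 1.25793855e+02]
[547.25527204 -17.18375505 211.769344  ]
160 196 [516.8 -70.9 208. ]
250 196 [514.2 -22.2 208.9]
345 196 [512.1  29.3 208.1]
175 230 [536.7 -63.3 208.1]
330 230 [532.8  23.8 207.9]
top plane [ 3.07192006e-01  2.87705306e-02 -9.16174367e+01] 75.40244241513163 2.4799982025671046 5.3505149858269885
```

```bash
python3 -m jog '0 35 30 0 0 0 -1;0 35 30 0 0 0 -1;0 35 30 0 0 0 -1;0 35 30 0 0 0 -1;0 35 30 0 0 0 -1'
cat > meas.py <<'E'
from h import *
import sys
n=sys.argv[1]
s0,d=grab('wrist',n+'.png');W=wristworld(s0,d);print(s0['eef_pos'],ctrl.read_state()['eef_pos'])
np.save(n+'.npy',W)
hsv=cv2.cvtColor(d['image'],cv2.COLOR_RGB2HSV)
X,Y,Z=W[...,0],W[...,1],W[...,2]
h,s,v=[hsv[...,i].astype(int) for i in range(3)]
# lap coordinates guess
c=np.array([557,-153,75.]);L=Rn.from_euler('z',4.8,degrees=True)*Rn.from_euler('y',-.3)
Q=(W-c)@L.as_matrix()
led=(h>12)&(h<32)&(s>120)&(abs(Q[...,2]-10)<4)&(abs(Q[...,0]+40)<15)&(abs(Q[...,1])<70)
q=Q[led].astype(np.float32);print('ledge(lap fr)',cv2.minAreaRect(q[:,:2].copy()),q.min(0),q.max(0),len(q))
lap=(abs(Q[...,2])<4)&(abs(Q[...,0])<45)&(abs(Q[...,1])<70)&(s<70)
q=Q[lap].astype(np.float32);print('lap',cv2.minAreaRect(q[:,:2].copy()),q.min(0),q.max(0),len(q),'z med',np.median(q[:,2]))
E
python3 meas.py w4
```

```text
clock: 5.05
eef_pos: [546.6, 15.5, 182.8]
tool_rot: [-3.141, 0.001, -3.093]
force: [-0.2, 0.2, -5.8]
width: 20.9
[546.64296077  15.46475925 182.81632711] [546.57422741  15.48357146 182.75953468]
ledge(lap fr) ((-41.53584671020508, -0.3467674255371094), (10.54470443725586, 110.36622619628906), 0.000595096789766103) [-46.808464 -55.529877   6.004627] [-36.26327   54.836315  12.941601] 949
lap ((-1.5522537231445312, -0.7773056030273438), (70.40812683105469, 112.10767364501953), 0.04624618589878082) [-36.78163   -56.837368   -3.8219707] [33.668053  55.257187   3.1188633] 6114 z med 0.67627513
```

View pics/w4.png

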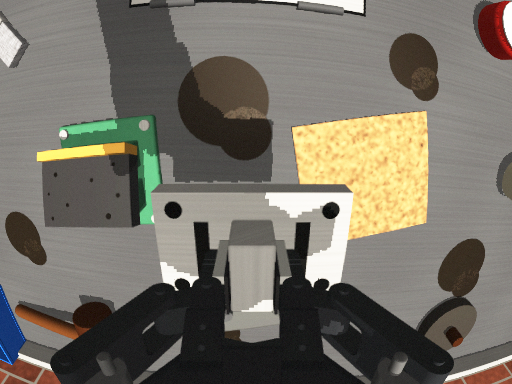

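```bash
cat >> h.py <<'E'
C=np.array([556,-153.3,75.]);L=Rn.from_euler('z',4.8,degrees=True)*Rn.from_euler('y',-.3)
def lp(x,y,z): return C+L.apply([x,y,z])
def where():
    s=ctrl.read_state();print('t',s['clock'],'lap-frame TCP',L.inv().apply(s['eef_pos']-C).round(2),'F(lap)',L.inv().apply(s['force']).round(1),'w',s['width'].round(1))
E
python3 -c "
from h import *
where();plan(lp(3,36.7,70),down(4.8,.3))"
```

```text
Traceback (most recent call last):
  File "h.py", line 33, in where
    s=ctrl.read_state();print('t',s['clock'],'lap-frame TCP',L.inv().apply(s['eef_pos']-C).round(2),'F(lap)',L.inv().apply(s['force']).round(1),'w',s['width'].round(1))
                                                                                                                                                    ^^^^^^^^^^^^^^^^
AttributeError: 'float' object has no attribute 'round'
```

```bash
sed -i "s/s\['width'\].round(1)/round(s['width'],1)/" h.py
python3 -c "
from h import *
where();plan(lp(3,36.7,70),down(4.8,.3))"
```

```text
t 5.1 lap-frame TCP [ 36.36 168.98 101.55] F(lap) [-1.7 -0.7 -5.6] w 20.8
t 5.1 shift [  18. -133.   40.] rot [ -0.31 -17.15  -1.97] len 140.0
```

```bash
python3 -m jog '3 -25 5 0 -3 0 -1;7 -55 10 0 -7 -1 -1;10 -85 20 -0.3 -11 -2 -1;14 -115 30 -0.3 -14 -2 -1;18 -133 40 -0.3 -17.1 -2 -1;18 -133 40 -0.3 -17.1 -2 -1;18 -133 40 -0.3 -17.1 -2 -1;18 -133 40 -0.3 -17.1 -2 -1'; python3 -c "
from h import *
s,d=grab('wrist','w5.png');where();plan(lp(3,36.7,45),down(4.8,.3))
grab('scene','s5.png')"
```

```text
clock: 6.1
eef_pos: [534.3, -119.3, 142.3]
tool_rot: [-3.141, 0.297, -3.059]
force: [-0.6, 0.4, -6.3]
width: 21.2
t 6.15 lap-frame TCP [ 2.38 36.13 69.9 ] F(lap) [-2.   0.5 -5.6] w 20.7
t 6.15 shift [-0.7  0.6 24.9] rot [-0.04 -0.13 -0.03] len 24.9
```

View pics/w5.png

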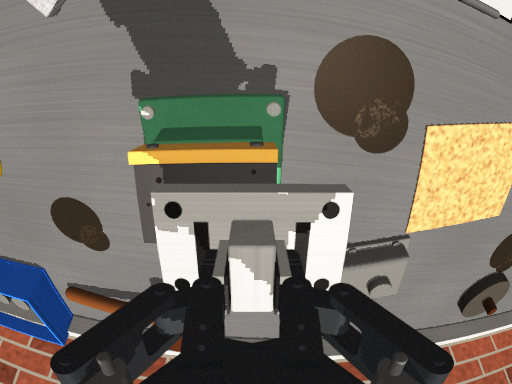

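View pics/s5.png

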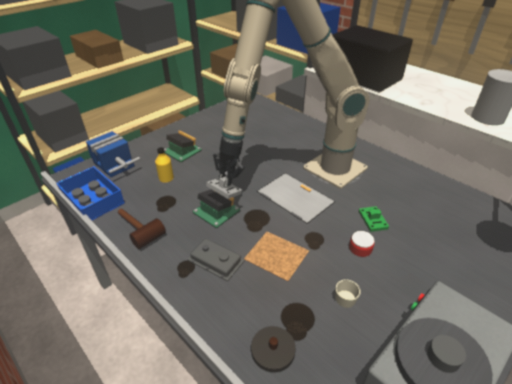

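The plate (rows 185–310) is parallel to the orange ledge (row ~152). Its right end, at u=350, stands past the lap's right end at u=278. I'll descend and check again.

```bash
python3 -m jog '-1 0.5 10 0 0 0 -1;-1 0.5 22 0 0 0 -1;-1 0.5 32 0 0 0 -1;-1 0.5 38 0 0 0 -1;-1 0.5 38 0 0 0 -1;-1 0.5 38 0 0 0 -1'; python3 -c "
from h import *
where()
s,d=grab('wrist','w6.png');W=wristworld(s,d);Q=(W-C)@L.as_matrix();np.save('w6.npy',Q)
hsv=cv2.cvtColor(d['image'],cv2.COLOR_RGB2HSV);h,sa=hsv[...,0],hsv[...,1]
led=(h>12)&(h<32)&(sa>120)&(abs(Q[...,2]-10)<5)&(abs(Q[...,0]+40)<15)&(abs(Q[...,1])<70)
q=Q[led];print(q.min(0),q.max(0),np.median(q,0))
for u in (180,220,250,280,320):
  print(u,[(v,Q[v,u].round(1).tolist()) for v in range(150,206,4)][:14])
"
```

```text
clock: 6.95
eef_pos: [547.3, -116.2, 106.7]
tool_rot: [-3.141, 0.299, -3.056]
force: [0.3, 0.9, -7.2]
width: 20.5
t 6.95 lap-frame TCP [ 4.02 37.68 31.96] F(lap) [-1.8  0.9 -7. ] w 20.5
[-46.24199307 -55.30644142   5.05865773] [-35.20894978  54.29378039  12.44471522] [-41.46992732   5.01650031  10.27853791]
180 [(150, [-45.6, -9.1, -14.5]), (154, [-45.7, -5.8, -0.4]), (158, [-45.4, -3.3, 10.0]), (162, [-43.0, -3.5, 9.9]), (166, [-41.0, -3.2, 11.4]), (170, [-38.4, -3.6, 10.5]), (174, [-33.1, -6.5, -0.2]), (178, [-30.5, -6.6, -0.1]), (182, [-27.9, -6.8, -0.1]), (186, [-31.0, -2.4, 17.9]), (190, [-30.7, -0.9, 24.3]), (194, [-29.6, -0.2, 27.7]), (198, [-27.4, -0.4, 27.9]), (202, [-25.1, -0.5, 27.9])]
220 [(150, [-45.7, 17.8, -11.8]), (154, [-45.9, 19.3, 2.3]), (158, [-45.3, 20.1, 10.6]), (162, [-43.0, 20.1, 11.1]), (166, [-40.5, 19.9, 10.0]), (170, [-38.0, 19.8, 9.9]), (174, [-35.5, 19.7, 9.4]), (178, [-30.4, 18.6, -0.3]), (182, [-28.0, 18.6, 0.5]), (186, [-30.6, 20.3, 16.9]), (190, [-30.5, 21.0, 23.5]), (194, [-29.5, 21.3, 27.3]), (198, [-27.5, 21.4, 28.1]), (202, [-25.1, 21.2, 27.7])]

[... 491 characters left out ...]
.6, 54.2, 9.0]), (166, [-40.4, 54.2, 9.7]), (170, [-38.1, 54.3, 9.9]), (174, [-16.5, 61.4, -60.8]), (178, [-12.7, 61.6, -62.1]), (182, [-9.3, 61.7, -62.0]), (186, [-31.0, 53.8, 17.9]), (190, [-30.4, 53.3, 23.4]), (194, [-29.9, 52.8, 28.3]), (198, [-28.0, 52.8, 29.3]), (202, [-25.2, 53.0, 27.9])]
320 [(150, [-35.9, 95.5, -67.7]), (154, [-32.5, 95.6, -67.3]), (158, [-28.7, 96.3, -69.2]), (162, [-24.7, 97.0, -71.2]), (166, [-21.0, 97.4, -71.8]), (170, [-17.1, 97.9, -73.3]), (174, [-13.1, 98.5, -74.7]), (178, [-9.2, 99.0, -75.4]), (182, [-4.8, 99.7, -77.4]), (186, [-30.2, 77.2, 15.1]), (190, [-30.7, 75.2, 24.1]), (194, [-29.7, 74.5, 27.6]), (198, [-27.4, 74.6, 27.7]), (202, [-25.7, 74.5, 29.1])]
```

View pics/w6.png

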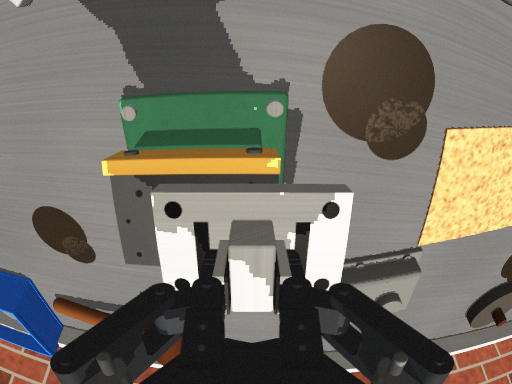

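```bash
python3 -m jog '1 -1 4 0 0 0 -1;2 -1 8 0 0 0 -1;2 -1 10 0 0 0 -1;2 -1 10.5 0 0 0 -1;2 -1 10.5 0 0 0 -1;2 -1 10.5 0 0 0 -1'; python3 -c "
from h import *
where();plan(lp(1.5,36.7,20),down(4.8,.3))"
```

```text
clock: 7.75
eef_pos: [548.4, -117.2, 95.9]
tool_rot: [-3.142, 0.299, -3.057]
force: [-0.1, -0.2, -6.4]
width: 20.9
t 7.75 lap-frame TCP [ 1.82 36.58 21.35] F(lap) [-2.  -0.2 -6.1] w 20.9
t 7.75 shift [0.3 0.1 1.3] rot [ 0.02 -0.07  0.06] len 1.4
```

```bash
python3 -m jog '0 0 0.5 0 0 0 -1;0 0 1 0 0 0 -1;0 0 1.3 0 0 0 -1;0 0 1.3 0 0 0 -1'; python3 -c "
from h import *
where()"
```

```text
clock: 8.25
eef_pos: [548.5, -117.3, 94.8]
tool_rot: [-3.141, 0.299, -3.057]
force: [-3.5, -0.7, -1.5]
width: 21.1
t 8.25 lap-frame TCP [ 1.61 36.53 20.19] F(lap) [-3.8 -0.4 -0.4] w 21.1
```

```bash
python3 -m jog '0.7 0 0.2 0 0 0 -1;1.4 0 0.3 0 0 0 -1;2 0 0.3 0 0 0 -1;2 0 0.3 0 0 0 -1'; python3 -c "
from h import *
where()"
```

```text
clock: 8.75
eef_pos: [548.5, -117.2, 94.7]
tool_rot: [-3.141, 0.302, -3.056]
force: [-0.4, -1.2, 6.5]
width: 20.7
t 8.75 lap-frame TCP [ 1.62 36.56 20.16] F(lap) [ 1.4 -1.2  6.4] w 20.7
```

```bash
python3 -c "
from h import *
s,d=grab('wrist','w7.png');where();W=wristworld(s,d);Q=(W-C)@L.as_matrix()
for u in (180,220,250,270):
  print(u,[(v,Q[v,u].round(1).tolist()) for v in range(160,206,3)])
cv2.imwrite('pics/w7c.png',cv2.resize(d['image'][130:230,90:370,::-1],None,fx=2.8,fy=2.8))
"
```

```text
t 8.8 lap-frame TCP [ 1.61 36.55 20.17] F(lap) [-0.6  0.7  5.4] w 20.7
180 [(160, [-45.9, -5.2, -4.8]), (163, [-45.8, -3.6, 2.2]), (166, [-45.8, -1.9, 9.3]), (169, [-44.4, -1.7, 10.5]), (172, [-42.6, -1.9, 10.0]), (175, [-40.8, -2.1, 9.7]), (178, [-39.2, -2.1, 10.2]), (181, [-37.5, -2.3, 10.1]), (184, [-33.1, -4.6, 1.3]), (187, [-33.2, -3.2, 7.5]), (190, [-32.8, -2.3, 11.5]), (193, [-32.9, -1.1, 16.7]), (196, [-30.9, -1.4, 16.1]), (199, [-29.3, -1.5, 16.3]), (202, [-27.3, -1.8, 15.5]), (205, [-26.1, -1.6, 16.9])]
220 [(160, [-45.6, 18.6, -5.0]), (163, [-45.6, 19.3, 2.5]), (166, [-45.7, 20.1, 9.9]), (169, [-44.0, 20.0, 9.8]), (172, [-42.5, 20.0, 10.2]), (175, [-41.0, 20.0, 10.8]), (178, [-39.3, 20.0, 10.7]), (181, [-37.7, 20.0, 10.9]), (184, [-35.4, 19.7, 9.0]), (187, [-32.9, 19.4, 6.5]), (190, [-32.9, 19.9, 11.7]), (193, [-32.5, 20.3, 15.7]), (196, [-31.2, 20.3, 16.7]), (199, [-29.7, 20.3, 17.1]), (202, [-28.1, 20.3, 17.2]), (205, [-25.8, 20.1, 15.9])]
250 [(160, [-45.8, 35.9, -3.9]), (163, [-45.6, 36.0, 2.6]), (166, [-45.3, 36.0, 8.6]), (169, [-43.8, 36.0, 9.2]), (172, [-42.4, 36.0, 10.0]), (175, [-41.0, 36.0, 11.1]), (178, [-38.8, 36.0, 9.1]), (181, [-37.5, 36.0, 10.3]), (184, [-35.8, 36.0, 10.2]), (187, [-33.1, 36.0, 7.1]), (190, [-33.2, 36.0, 12.8]), (193, [-32.7, 36.0, 16.1]), (196, [-31.4, 36.0, 17.1]), (199, [-29.6, 36.0, 16.7]), (202, [-27.7, 36.0, 16.1]), (205, [-26.1, 36.0, 16.5])]
270 [(160, [-45.6, 47.5, -5.0]), (163, [-45.5, 47.1, 2.3]), (166, [-45.5, 46.7, 9.0]), (169, [-44.3, 46.6, 10.8]), (172, [-43.1, 46.5, 12.4]), (175, [-41.1, 46.6, 11.2]), (178, [-39.4, 46.6, 11.1]), (181, [-37.6, 46.7, 10.6]), (184, [-35.6, 46.8, 9.6]), (187, [-32.9, 47.0, 6.6]), (190, [-33.1, 46.7, 12.2]), (193, [-32.9, 46.4, 16.7]), (196, [-31.4, 46.4, 17.2]), (199, [-29.6, 46.5, 16.6]), (202, [-27.8, 46.6, 16.4]), (205, [-26.1, 46.6, 16.5])]
```

View pics/w7c.png

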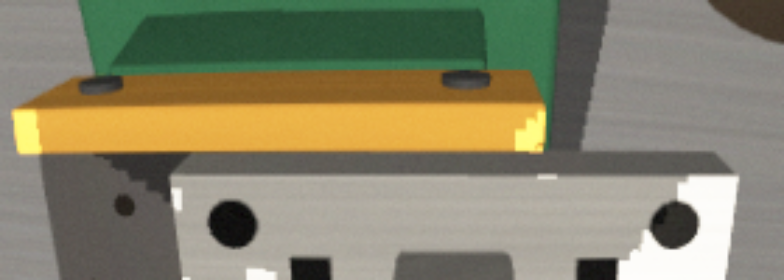

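```bash
python3 -m jog '0.5 0 -0.5 0 0 0 -1;1 0 -0.5 0 0 0 -1;1.5 0 -0.5 0 0 0 -1;1.5 0 -0.5 0 0 0 -1'; python3 -c "
from h import *
where()"
```

```text
clock: 9.3
eef_pos: [546.1, -117.3, 94.0]
tool_rot: [3.141, 0.3, -3.056]
force: [4.3, -0.2, 0.7]
width: 20.9
t 9.3 lap-frame TCP [-0.9  36.7  20.18] F(lap) [ 4.3 -0.5 -0.6] w 20.9
```

```bash
python3 -m jog '0.5 0 0 0 0 0 -1;1 0 0 0 0 0 -1;1.5 0 0 0 0 0 -1;1.5 0 0 0 0 0 -1'; python3 -c "
from h import *
s,d=grab('wrist');where();W=wristworld(s,d);Q=(W-C)@L.as_matrix()
for u in (180,250):
  print(u,[(v,Q[v,u].round(1).tolist()) for v in range(175,206,3)])
cv2.imwrite('pics/w8c.png',cv2.resize(d['image'][130:230,90:370,::-1],None,fx=2.8,fy=2.8))
"
```

```text
clock: 9.8
eef_pos: [546.0, -117.3, 94.1]
tool_rot: [3.141, 0.302, -3.056]
force: [6.3, 0.8, -0.4]
width: 20.9
t 9.85 lap-frame TCP [-0.96 36.72 20.27] F(lap) [ 6.  -0.6 -2.5] w 21.0
180 [(175, [-43.6, -1.7, 10.6]), (178, [-41.7, -2.0, 9.8]), (181, [-40.3, -1.9, 10.8]), (184, [-38.4, -2.2, 10.2]), (187, [-36.4, -2.5, 9.4]), (190, [-35.3, -2.2, 11.2]), (193, [-35.4, -1.0, 16.5]), (196, [-33.4, -1.3, 15.6]), (199, [-31.7, -1.4, 15.8]), (202, [-30.0, -1.6, 15.8]), (205, [-28.5, -1.5, 16.6])]
250 [(175, [-43.2, 36.2, 9.7]), (178, [-42.2, 36.2, 11.8]), (181, [-40.0, 36.2, 10.0]), (184, [-38.4, 36.2, 10.3]), (187, [-36.6, 36.2, 10.0]), (190, [-35.6, 36.2, 12.1]), (193, [-35.4, 36.2, 16.4]), (196, [-33.8, 36.2, 16.7]), (199, [-31.8, 36.2, 15.7]), (202, [-30.5, 36.2, 16.7]), (205, [-28.8, 36.2, 16.8])]
```

View pics/w8c.png

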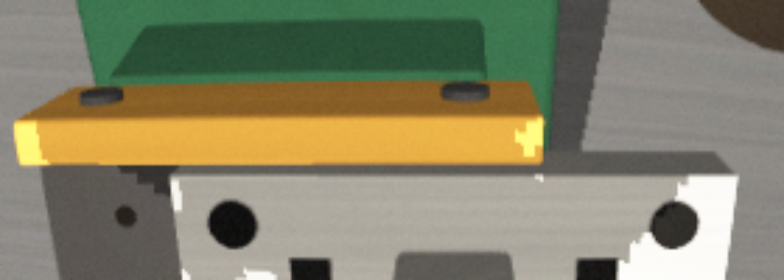

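```bash
python3 -m jog '-0.5 0 0 0 0 0 -1;-0.5 0 0 0 0 -0 -0.2;-0.5 0 0 0 0 0 0.3;-0.5 0 0 0 0 0 0.3;-0.5 0 0 0 0 0 0.3;-0.5 0 0 0 0 0 0.3'; python3 -c "
from h import *
where()"; python3 -m jog '0 0 -15 0 0 0 0.3;0 0 -40 0 0 0 0.3;0 0 -80 0 0 0 0.3;0 0 -100 0 0 0 0.3;0 0 -100 0 0 0 0.3';python3 -c "
from h import *
where()
s,d=grab('wrist');W=wristworld(s,d);Q=(W-C)@L.as_matrix();where()
np.save('w9.npy',Q);cv2.imwrite('pics/w9.png',d['image'][...,::-1])
s,d=grab('scene','s9.png')
"
```

```text
clock: 10.6
eef_pos: [544.2, -117.6, 93.4]
tool_rot: [-3.142, 0.298, -3.057]
force: [-1.5, -0.2, -0.4]
width: 55.7
t 10.6 lap-frame TCP [-2.98 36.59 20.14] F(lap) [-1.6 -0.   0. ] w 55.7
clock: 11.22
eef_pos: [515.4, -120.7, 190.1]
tool_rot: [-3.141, 0.301, -3.058]
force: [0.1, -0.8, -1.1]
width: 55.3
t 11.225 lap-frame TCP [ -2.04  35.93 121.13] F(lap) [-0.3 -0.8 -1. ] w 55.3
t 11.275 lap-frame TCP [ -2.63  35.97 120.32] F(lap) [-0.5  0.5  0.5] w 55.8
```

View pics/w9.png

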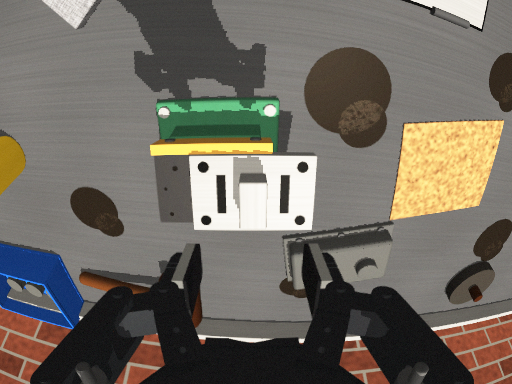

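The plate is lying on the lap against the ledge. It spans u 190–316, and the lap's right end is at u≈275, so the right end of the plate overhangs.

```bash
cat > m2.py <<'E'
from h import *
import sys
Q=np.load(sys.argv[1]+'.npy');im=cv2.imread('pics/'+sys.argv[1]+'.png');hsv=cv2.cvtColor(im,cv2.COLOR_BGR2HSV);h,sa=hsv[...,0],hsv[...,1]
def rr(m,t):
    k=cv2.morphologyEx(m.astype(np.uint8),cv2.MORPH_OPEN,np.ones((3,3)))>0
    q=Q[k].astype(np.float32);print(t,len(q),cv2.minAreaRect(q[:,:2].copy()),'z',np.median(q[:,2]).round(1),'y',q[:,1].min().round(1),q[:,1].max().round(1))
B=(abs(Q[...,0])<60)&(abs(Q[...,1])<110)
rr(B&(sa<70)&(abs(Q[...,2]-16)<3),'slab')
rr(B&(abs(Q[...,2]-46)<4)&(sa<70),'lug')
rr(B&(h>12)&(h<32)&(sa>120)&(abs(Q[...,2]-10)<4),'ledge')
rr(B&(sa<70)&(abs(Q[...,2])<3),'lapface')
E
python3 m2.py w9
```

```text
slab 7621 ((-0.8651275634765625, 36.87128448486328), (110.47660827636719, 70.76907348632812), 89.97330474853516) z 16.5 y -18.4 92.1
lug 1313 ((-1.111297607421875, 37.268760681152344), (22.071884155273438, 39.739810943603516), 89.04862976074219) z 46.4 y 25.9 48.0
ledge 1429 ((-40.984947204589844, -0.825714111328125), (109.59162902832031, 10.45553970336914), 89.9112777709961) z 10.3 y -55.6 54.0
lapface 2248 ((0.22005081176757812, -38.55094528198242), (34.89335632324219, 67.65789794921875), 89.54365539550781) z 0.4 y -56.3 -21.3
```

```bash
sed -i 's/^C=np.array(.*;L=/C=np.array([556,-153.3,75.]);L=/; /^def lp/i C=C+L.apply([-0.95,-0.8,0])' h.py; python3 -c "
from h import *
where();plan(lp(-4,125,-8),down(4.8,.3))"
```

```text
t 11.325 lap-frame TCP [ -2.08  36.93 119.82] F(lap) [ 0.1  0.6 -0.7] w 55.5
t 11.325 shift [  1.6  88.1 127.8] rot [-0.01 -0.11  0.03] len 155.2
```

```bash
python3 -m jog '2 45 0 0 0 0 -1;2 88 0 0 0 0 -1;2 88 20 0 0 0 -1;2 88 60 0 0 0 -1;2 88 100 0 0 0 -1;2 88 128 0 0 0 -1;2 88 128 0 0 0 -1;2 88 128 0 0 0 -1'; python3 -c "
from h import *
where();plan(lp(-4,120,-8),down(4.8,.3))
s,d=grab('wrist');W=wristworld(s,d);Q=(W-C)@L.as_matrix();where()
np.save('w10.npy',Q);cv2.imwrite('pics/w10.png',d['image'][...,::-1])
grab('scene','s10.png')"; python3 m2.py w10
```

```text
clock: 12.32
eef_pos: [542.6, -29.0, 66.1]
tool_rot: [3.141, 0.297, -3.057]
force: [0.2, 0.0, 0.5]
width: -0.1
t 12.325 lap-frame TCP [ -4.46 125.76  -7.6 ] F(lap) [0.3 0.  0.4] w -0.1
t 12.325 shift [-0.5 -5.8  0.4] rot [ 0.04 -0.15  0.07] len 5.8
t 12.375 lap-frame TCP [ -3.97 125.47  -7.13] F(lap) [ 0.8 -0.   0.4] w -0.1
slab 10764 ((0.27527618408203125, 37.37879180908203), (71.36431884765625, 112.09674835205078), 0.08342687785625458) z 16.4 y -18.7 93.4
lug 3624 ((-0.84124755859375, 68.04757690429688), (40.23002624511719, 83.02672576904297), 0.6967475414276123) z 46.3 y 26.6 109.4
ledge 2114 ((-39.922576904296875, 14.49639892578125), (83.81388092041016, 10.848734855651855), 89.87950134277344) z 10.2 y -27.4 56.4
lapface 1023 ((-21.996395111083984, 6.954765319824219), (58.552677154541016, 163.5819549560547), 27.970212936401367) z 0.3 y -55.5 92.7
```

View pics/w10.png

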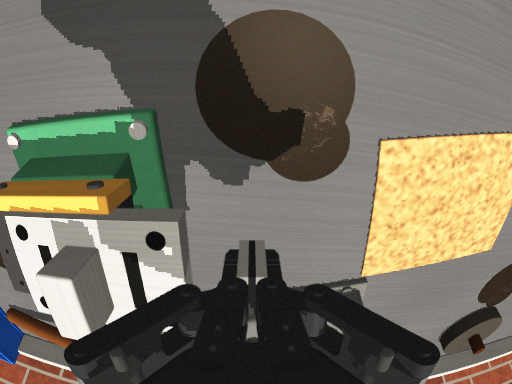

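Run:
```python
from h import *
Q=np.load('w10.npy')
for v in (245,255,265,275,290):
  print(v,[(u,Q[v,u].round(0).tolist()) for u in range(220,286,6)])
```

```text
245 [(220, [36.0, 99.0, -91.0]), (226, [35.0, 104.0, -89.0]), (232, [35.0, 109.0, -89.0]), (238, [35.0, 115.0, -89.0]), (244, [-15.0, 122.0, 1.0]), (250, [-15.0, 125.0, 2.0]), (256, [-16.0, 128.0, 2.0]), (262, [-16.0, 131.0, 3.0]), (268, [35.0, 140.0, -90.0]), (274, [34.0, 145.0, -88.0]), (280, [35.0, 151.0, -89.0])]
255 [(220, [47.0, 98.0, -93.0]), (226, [-11.0, 113.0, 6.0]), (232, [-11.0, 116.0, 4.0]), (238, [-15.0, 120.0, 11.0]), (244, [-16.0, 122.0, 12.0]), (250, [-15.0, 125.0, 12.0]), (256, [-15.0, 128.0, 11.0]), (262, [-15.0, 131.0, 11.0]), (268, [-11.0, 134.0, 5.0]), (274, [-11.0, 137.0, 5.0]), (280, [47.0, 151.0, -92.0])]
265 [(220, [60.0, 97.0, -96.0]), (226, [-12.0, 114.0, 16.0]), (232, [-11.0, 117.0, 15.0]), (238, [-15.0, 120.0, 21.0]), (244, [-15.0, 123.0, 21.0]), (250, [-15.0, 125.0, 20.0]), (256, [-15.0, 128.0, 20.0]), (262, [-15.0, 131.0, 21.0]), (268, [-11.0, 134.0, 15.0]), (274, [-11.0, 137.0, 14.0]), (280, [61.0, 153.0, -97.0])]
275 [(220, [75.0, 96.0, -102.0]), (226, [-12.0, 115.0, 24.0]), (232, [-12.0, 117.0, 24.0]), (238, [-16.0, 120.0, 29.0]), (244, [-16.0, 123.0, 29.0]), (250, [-15.0, 125.0, 28.0]), (256, [-15.0, 128.0, 29.0]), (262, [-15.0, 131.0, 28.0]), (268, [-11.0, 134.0, 23.0]), (274, [-12.0, 136.0, 24.0]), (280, [-11.0, 139.0, 23.0])]
290 [(220, [-16.0, 114.0, 41.0]), (226, [-16.0, 116.0, 41.0]), (232, [-16.0, 118.0, 41.0]), (238, [-16.0, 121.0, 41.0]), (244, [-16.0, 123.0, 41.0]), (250, [-8.0, 125.0, 31.0]), (256, [-11.0, 128.0, 34.0]), (262, [-16.0, 130.0, 40.0]), (268, [-16.0, 133.0, 41.0]), (274, [-16.0, 135.0, 41.0]), (280, [-16.0, 137.0, 41.0])]
```

```bash
python3 -m jog '0 -3 4 0 0 0 -1;0 -8 9 0 0 0 -1;0 -13 9 0 0 0 -1;0 -16 9 0 0 0 -1;0 -18 9 0 0 0 -1;0 -20 9 0 0 0 -1;0 -22 9 0 0 0 -1;0 -24 9 0 0 0 -1'; python3 -c "
from h import *
where();plan(lp(-4,80,-16),down(4.8,.3))"
```

```text
clock: 13.42
eef_pos: [547.5, -50.1, 57.6]
tool_rot: [3.137, 0.298, -3.054]
force: [-0.5, 6.3, 0.6]
width: 0.0
t 13.425 lap-frame TCP [ -4.   104.37 -16.7 ] F(lap) [0.3 6.3 0.6] w 0.0
t 13.425 shift [  0.1 -24.4  -0.8] rot [ 0.32 -0.09  0.2 ] len 24.4
```

```bash
python3 -m jog '0 -3 0 0 0 0 -1;0 -6 0 0 0 0 -1;0 -9 0 0 0 0 -1;0 -12 0 0 0 0 -1;0 -15 0 0 0 0 -1;0 -18 0 0 0 0 -1;0 -21 0 0 0 0 -1;0 -21 0 0 0 0 -1'; python3 -c "
from h import *
where();
s,d=grab('wrist');W=wristworld(s,d);Q=(W-C)@L.as_matrix();where()
np.save('w11.npy',Q);cv2.imwrite('pics/w11.png',d['image'][...,::-1])";python3 m2.py w11
```

```text
clock: 14.42
eef_pos: [549.3, -71.4, 57.5]
tool_rot: [3.138, 0.299, -3.055]
force: [-1.3, 5.1, 0.8]
width: 0.1
t 14.425 lap-frame TCP [ -4.04  83.01 -16.73] F(lap) [-0.6  5.2  1.1] w 0.1
t 14.475 lap-frame TCP [ -4.03  83.05 -16.74] F(lap) [0.1 5.5 1.4] w -0.1
slab 11763 ((0.054431915283203125, 26.83541488647461), (71.49283599853516, 137.7937774658203), 0.15079987049102783) z 16.4 y -42.1 95.7
lug 3304 ((-6.774988174438477, 56.47098159790039), (29.23208236694336, 107.13316345214844), 0.660074770450592) z 46.0 y 3.1 109.9
ledge 3988 ((-39.82417678833008, 0.11806488037109375), (11.092123985290527, 110.45408630371094), 0.018881844356656075) z 10.2 y -55.1 55.3
lapface 398 ((-37.01667785644531, 29.74625015258789), (143.81619262695312, 26.695127487182617), 73.04534912109375) z -0.5 y -42.9 96.9
```

View pics/w11.png

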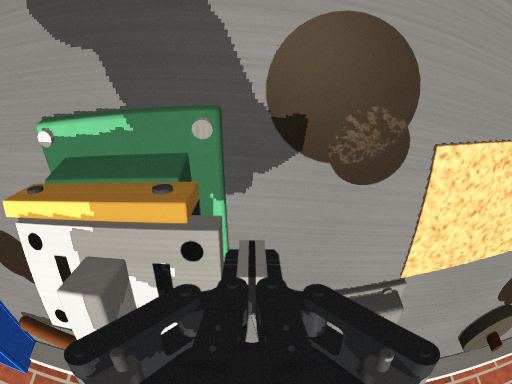

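```bash
python3 -m jog '0 -2 0 0 0 0 -1;0 -4 0 0 0 0 -1;0 -6 0 0 0 0 -1;0 -8 0 0 0 0 -1;0 -10 0 0 0 0 -1;0 -11 0 0 0 0 -1;0 -11 0 0 0 0 -1'; python3 -c "
from h import *
where();
s,d=grab('wrist');W=wristworld(s,d);Q=(W-C)@L.as_matrix();where()
np.save('w12.npy',Q);cv2.imwrite('pics/w12.png',d['image'][...,::-1])";python3 m2.py w12
```

```text
clock: 15.35
eef_pos: [550.2, -82.1, 57.6]
tool_rot: [3.137, 0.299, -3.054]
force: [-1.3, 5.5, 1.0]
width: -0.2
t 15.35 lap-frame TCP [ -4.01  72.21 -16.73] F(lap) [-0.5  5.6  1.2] w -0.2
t 15.4 lap-frame TCP [ -4.02  72.23 -16.7 ] F(lap) [0.1 5.9 1.7] w -0.1
slab 11875 ((0.2815055847167969, 16.75052261352539), (71.90242767333984, 137.8648223876953), 0.16160346567630768) z 16.4 y -52.1 85.7
lug 4036 ((-6.875422477722168, 51.17422866821289), (29.37470054626465, 117.89564514160156), 0.9391870498657227) z 46.1 y -7.6 110.0
ledge 4352 ((-39.884483337402344, 0.17567062377929688), (109.94200897216797, 11.156694412231445), 89.92771911621094) z 10.2 y -54.8 55.1
lapface 394 ((-37.48984146118164, 25.059139251708984), (132.9460906982422, 29.023441314697266), 71.07682037353516) z -0.4 y -42.5 86.1
```

View pics/w12.png

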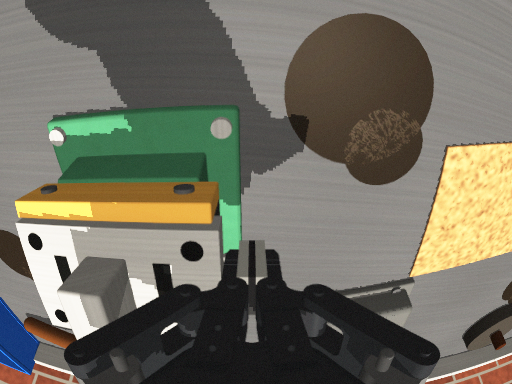

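```bash
python3 -m jog '0 -0.7 0 0 0 0 -1;0 -1.4 0 0 0 0 -1;0 -2 0 0 0 0 -1;0 -2 0 0 0 0 -1'; python3 -m jog '0 -0.5 0 0 0 0 -1;0 -1 0 0 0 0 -1;0 -1 0 0 0 0 -1'; python3 -c "
from h import *
where()"
```

```text
clock: 15.9
eef_pos: [550.3, -83.9, 57.6]
tool_rot: [3.137, 0.299, -3.054]
force: [-1.4, 5.9, 1.5]
width: 0.1
clock: 16.27
eef_pos: [550.4, -84.9, 57.5]
tool_rot: [3.137, 0.299, -3.054]
force: [-1.5, 6.9, 0.6]
width: 0.0
t 16.275 lap-frame TCP [ -4.03  69.47 -16.73] F(lap) [-0.7  7.   0.8] w 0.0
```

```bash
python3 -m jog '0 -0.5 0 0 0 0 -1;0 -1 0 0 0 0 -1;0 -1 0 0 0 0 -1'; python3 -c "
from h import *
where()
s,d=grab('wrist');W=wristworld(s,d);Q=(W-C)@L.as_matrix();where()
np.save('w13.npy',Q);cv2.imwrite('pics/w13.png',d['image'][...,::-1]);cv2.imwrite('pics/w13c.png',cv2.resize(d['image'][150:350,0:270,::-1],None,fx=2.8,fy=2.8))";python3 m2.py w13
```

```text
clock: 16.65
eef_pos: [550.5, -85.8, 57.5]
tool_rot: [3.137, 0.299, -3.054]
force: [-0.6, 6.6, 0.7]
width: 0.3
t 16.65 lap-frame TCP [ -4.02  68.54 -16.74] F(lap) [0.1 6.6 0.7] w 0.3
t 16.7 lap-frame TCP [ -4.01  68.54 -16.72] F(lap) [-1.5  5.8  1.3] w 0.2
slab 11914 ((0.16526412963867188, 12.593677520751953), (71.41085052490234, 139.04376220703125), 0.12195193767547607) z 16.4 y -56.9 82.1
lug 4182 ((-6.91942024230957, 49.12123489379883), (28.918909072875977, 121.64707946777344), 0.05096450075507164) z 46.1 y -11.7 109.9
ledge 4459 ((-40.00719451904297, 0.4009666442871094), (109.56266021728516, 11.259016990661621), 89.69189453125) z 10.2 y -54.4 55.2
lapface 421 ((-37.671241760253906, 23.83642578125), (128.7433624267578, 30.702960968017578), 69.99036407470703) z -0.5 y -41.7 82.5
```

View pics/w13c.png

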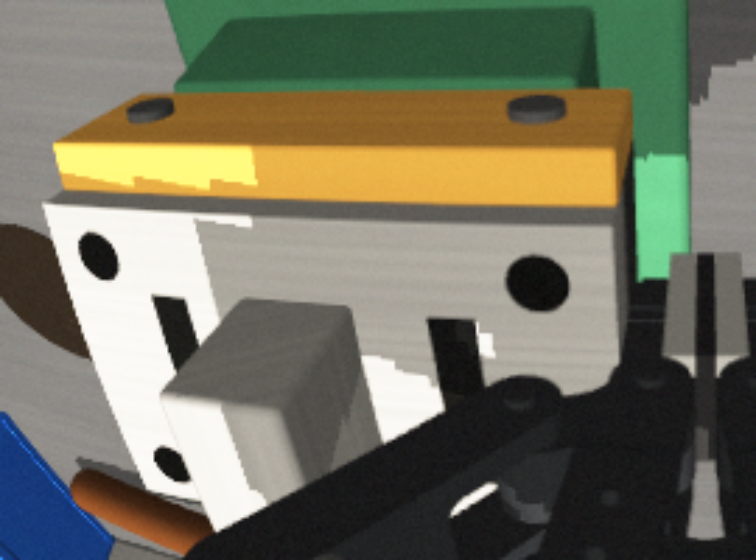

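It looks about flush, so I'm backing off to view it squarely.

```bash
python3 -m jog '0 8 0 0 0 0 -1;0 25 0 0 0 0 -1;0 35 -40 0 0 0 -1;0 30 -95 0 0 0 -1;0 0 -135 0 0 0 -1;0 -40 -135 0 0 0 -1;0 -69 -135 0 0 0 -1;0 -69 -135 0 0 0 -1'; python3 -m jog '0 0 0 0 0 0 -1;0 0 0 0 0 0 -1'; python3 -c "
from h import *
where()
s,d=grab('wrist');W=wristworld(s,d);Q=(W-C)@L.as_matrix();where()
np.save('w14.npy',Q);cv2.imwrite('pics/w14.png',d['image'][...,::-1]);cv2.imwrite('pics/w14c.png',cv2.resize(d['image'][90:290,130:380,::-1],None,fx=3,fy=3))";python3 m2.py w14
```

```text
clock: 17.7
eef_pos: [516.3, -164.9, 186.1]
tool_rot: [-3.14, 0.297, -3.063]
force: [0.4, 1.1, -0.4]
width: 0.2
clock: 17.95
eef_pos: [517.1, -159.6, 186.5]
tool_rot: [-3.142, 0.298, -3.054]
force: [-0.6, -0.6, -0.2]
width: 0.1
t 17.95 lap-frame TCP [ -3.68  -2.24 118.11] F(lap) [-0.7 -0.5 -0. ] w 0.1
t 18.0 lap-frame TCP [ -3.62  -2.25 118.09] F(lap) [ 0.3 -0.7 -0.3] w 0.0
slab 7709 ((-0.12442779541015625, -0.019985198974609375), (70.46743774414062, 110.5805435180664), 0.30003395676612854) z 16.5 y -55.5 55.1
lug 1342 ((0.1752471923828125, -0.056105613708496094), (21.786537170410156, 40.067771911621094), 89.58374786376953) z 46.4 y -11.1 10.8
ledge 1502 ((-40.105072021484375, 0.2559814453125), (110.35517120361328, 10.619546890258789), 89.73004150390625) z 10.3 y -54.9 55.4
  return _methods._mean(a, axis=axis, dtype=dtype,
  ret = ret.dtype.type(ret / rcount)
Traceback (most recent call last):
  File "m2.py", line 11, in <module>
    rr(B&(sa<70)&(abs(Q[...,2])<3),'lapface')
    ~~^^^^^^^^^^^^^^^^^^^^^^^^^^^^^^^^^^^^^^^
  File "m2.py", line 6, in rr
    q=Q[k].astype(np.float32);print(t,len(q),cv2.minAreaRect(q[:,:2].copy()),'z',np.median(q[:,2]).round(1),'y',q[:,1].min().round(1),q[:,1].max().round(1))
                                                                                                                ~~~~~~~~~~^^
ValueError: zero-size array to reduction operation minimum which has no identity
```

View pics/w14c.png

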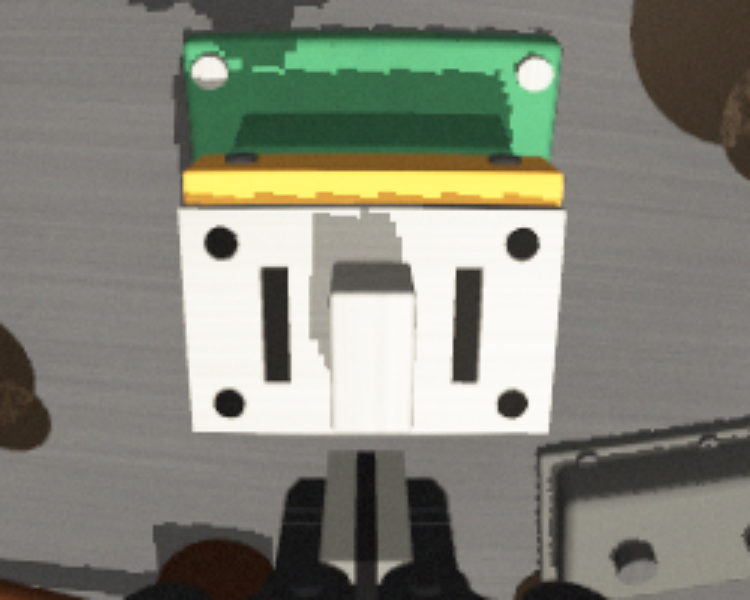

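```bash
python3 -c "
from h import *
plan(lp(58,0,5),down(4.8,.3))"; python3 -m jog '-30 2 0 0 0 0 -1;-62 2 0 0 0 0 -1;-62 2 20 0 0 0 -1;-62 2 60 0 0 0 -1;-62 2 95 0 0 0 -1;-62 2 112 0 0 0 -1;-62 2 112 0 0 0 -1;-62 2 112 0 0 0 -1'; python3 -c "
from h import *
where()"
```

```text
t 18.0 shift [-61.9   1.9 113. ] rot [ 0.06 -0.11  0.19] len 128.8
clock: 19.0
eef_pos: [609.2, -150.5, 98.4]
tool_rot: [-3.141, 0.299, -3.056]
force: [0.0, -0.1, -0.2]
width: 0.1
t 19.0 lap-frame TCP [58.73 -0.88  6.63] F(lap) [-0.  -0.1 -0.2] w 0.1
```

Next I'll move gently down-slope to contact, expected at TCP x≈46.

```bash
python3 -m jog '3 0 1 0 0 0 -1;6 0 1 0 0 0 -1;9 0.5 1 0 0 0 -1;10 0.5 1 0 0 0 -1;11 0.5 1 0 0 0 -1;12 0.5 1 0 0 0 -1;12.5 0.5 1 0 0 0 -1;12.5 0.5 1 0 0 0 -1'; python3 -c "
from h import *
where()"
```

```text
clock: 20.0
eef_pos: [597.8, -151.6, 93.2]
tool_rot: [3.141, 0.299, -3.057]
force: [1.9, -0.2, 0.0]
width: 0.1
t 20.0 lap-frame TCP [46.23 -1.04  5.09] F(lap) [ 1.8 -0.4 -0.5] w 0.1
```

```bash
python3 -m jog '0.5 0 0 0 0 0 -1;1 0 0 0 0 0 -1;1.5 0 0 0 0 0 -1;1.5 0 0 0 0 0 -1'; python3 -c "
from h import *
where()";  python3 -m jog '0.5 0 0 0 0 0 -1;1 0 0 0 0 0 -1;2 0 0 0 0 0 -1;2 0 0 0 0 0 -1'; python3 -c "
from h import *
where()"
```

```text
clock: 20.5
eef_pos: [597.7, -151.6, 93.5]
tool_rot: [3.141, 0.302, -3.056]
force: [6.4, -0.5, -1.0]
width: 0.4
t 20.5 lap-frame TCP [46.21 -1.02  5.36] F(lap) [ 5.8 -1.1 -2.8] w 0.4
clock: 21.0
eef_pos: [597.5, -151.6, 93.8]
tool_rot: [3.141, 0.305, -3.056]
force: [8.4, -0.0, -0.5]
width: 0.0
t 21.0 lap-frame TCP [46.17 -1.01  5.73] F(lap) [ 7.9 -0.8 -2.9] w 0.0
```

It didn't move at 8 N, which is more than the ~5–6 N it took to slide the plate, so it is seated against the ledge. I'll retreat and make the final check.

```bash
python3 -m jog '-6 0 0 0 0 0 -1;-15 0 0 0 0 0 -1;-15 0 -30 0 0 0 -1;-15 0 -80 0 0 0 -1;10 0 -115 0 0 0 -1;45 0 -115 0 0 0 -1;45 0 -115 0 0 0 -1;45 0 -115 0 0 0 -1';python3 -m jog '45 0 0 0 0 0 -1;45 0 0 0 0 0 -1;45 0 0 0 0 0 -1'; sed -i '/lapface/d' m2.py; python3 -c "
from h import *
where()
s,d=grab('wrist');W=wristworld(s,d);Q=(W-C)@L.as_matrix();where()
np.save('w15.npy',Q);cv2.imwrite('pics/w15.png',d['image'][...,::-1])
grab('scene','s15.png');s,d=grab('top','t15.png');np.save('t15.npy',toworld(d))";python3 m2.py w15
```

```text
clock: 22.0
eef_pos: [518.0, -158.5, 188.9]
tool_rot: [3.141, 0.299, -3.057]
force: [-0.2, 0.1, -0.0]
width: 0.1
clock: 22.38
eef_pos: [476.2, -161.8, 175.9]
tool_rot: [3.141, 0.3, -3.056]
force: [0.4, -0.5, 0.4]
width: 0.1
t 22.375 lap-frame TCP [-45.91  -1.03 120.14] F(lap) [ 0.5 -0.5  0.3] w 0.1
t 22.425 lap-frame TCP [-45.58  -1.03 120.17] F(lap) [ 0.1 -0.1 -0.8] w 0.1
slab 5820 ((-0.07576370239257812, -0.044025421142578125), (110.50135803222656, 71.05984497070312), 89.97090148925781) z 16.4 y -55.3 55.2
lug 166 ((-18.293113708496094, -0.2286825180053711), (4.9613871574401855, 21.45135498046875), 0.31040453910827637) z 45.7 y -11.0 10.5
ledge 1369 ((-39.83830261230469, 0.24563980102539062), (10.59553050994873, 109.51272583007812), 0.14100632071495056) z 10.3 y -54.5 55.0
```

View pics/w15.png

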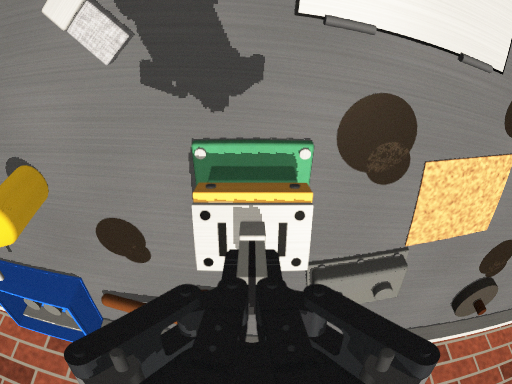

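View pics/s15.png

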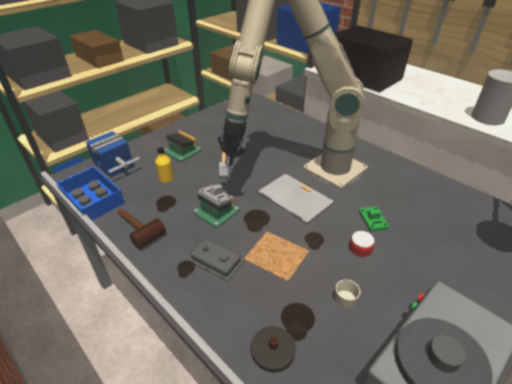

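The plate (u 193–313) matches the ledge's ends (u 193–312). The cover and cup stand where they did, and the gripper is clear.

```bash
python3 -c "
from cell import ctrl
print(ctrl.finish_job(),ctrl.read_state()['clock'])"
```

```text
the job is handed in; nothing more can be done
the job is handed in; nothing more can be done
```

The plate now lies fully on the lap, flush at both ends and against the brass ledge, and I handed the job in at about 22.5 s of the 54 s.

- **Laying down:** I gripped the plate by its lug, laid it face down on the sloping lap, eased it down to the ledge and let go. It then overhung the +y (left) end by about 38 mm, or 34% of its length.
- **Sliding:** I pushed the free end along the ledge with closed fingers at about 6 N until it was flush. A final 8 N push towards the ledge did not move it, so it was seated.
- **Last checks:**
  - The plate's centre was within about 0.3 mm of the ledge's centre along its length.
  - It was about 0.1 mm from its seated place across the slope and square to within about 0.2°.
  - In the last pictures the cover and cup look unmoved by eye; I did not measure them again.
  - The gripper was clear, and the end-of-move wrist readings stayed below 10 N.

Two things did not go quite to plan:
- **First nudge:** the first push towards the ledge stuck on friction, with a gap of about 2.5 mm, so I repeated it with less downward load.
- **Lap as a stop:** I had expected the fingers to meet the end of the lap and act as a stop, but no clear force rise showed. "Flush" therefore rests on the camera measurement.

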